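Hold the hand microscope over a capacitor's terminals

TASK

The big screw-terminal capacitor has toppled over on the white paper sheet: stand it upright again on the sheet, terminals up, and let go of it. Then lift the hand-held microscope out of its rest, bring it across the clamped circuit board that stands between them and finish holding it still, straight up and down with the lens end centred about one centimetre above the capacitor's terminals, never letting it touch the capacitor. Do not bump the board or its holder, leave the small parts and tools where they are, and end with the microscope still in the gripper: do not put it down or let go.

Things in the scene. Friction and masses are not known exactly. Their poses are not given: they have to be found in the camera images.
- capacitor: toppled capacitor: plain black can, 40 mm dia x 75 long, with two aluminium screw terminals (10 dia, 5 high, 16 apart) on one end, 80 over all, 0.1 to 0.19 kg, balances near mid-can. The other end is flat: it stands on that. Origin: centre of the flat end. z axis: along the can from flat end to terminals (level at the start, up when standing). Lies on the sheet, can roll
- capacitor_top (a point): the point on the capacitor's axis level with the tips of the terminals, 80 mm along z from its flat end; axes as the capacitor's
- microscope: cordless hand microscope, round, standing lens down in its rest: 130 mm tall, clear lens shroud 27 to 29 dia (0 to 26 mm up), black focus ring 35 dia (26 to 40 up), aluminium barrel 32 dia (40 to 118 up, grip here), domed tail on top; 0.09 to 0.16 kg. Origin: centre of the lens end, its lowest face. z axis: from lens end to tail, up at the start
- microscope_tail (a point): the top of the microscope's tail, 130 mm along z from the lens end
- dock: the microscope's rest: grey block 90 x 80 x 22 mm tall, fixed to the bench, with a round recess 38 mm dia and 16 mm deep in which the lens end stands (recess floor 6 mm above the bench). Origin: centre of its underside on the bench
- sheet: white A4 paper sheet lying flat on the bench (no thickness to speak of), 297 mm along its x, 210 mm along its y, fixed. Origin: its centre, at bench height z = 0
- pcb_holder: green circuit board clamped upright in a rail holder, fixed, standing between the sheet and the microscope's rest: 290 mm along its x, feet 76 mm along its y, board 3 mm thick (12 mm over its components), 20 mm posts at the ends, top of the board 130 mm above the bench. Origin: centre of its underside on the bench
- small_cap_a: small black electrolytic capacitor standing on the sheet, 18 dia x 30 tall; origin base centre; a bystander
- small_cap_b: small black electrolytic capacitor standing on the sheet, 22 dia x 25 tall; origin base centre; a bystander
- heatsink: dark finned heatsink on the sheet, 36 x 26 x 24 tall; origin base centre; a bystander
- relay: white block relay on the sheet, 28 x 13 x 16 tall; origin base centre; a bystander
- multimeter: hand-held yellow and black multimeter lying on its back on the bench, 180 x 85 x 40 tall; origin base centre, x along its length; a bystander
- cleaner_bottle: white bottle standing on the bench, 52 dia x 115 tall; origin base centre; a bystander
- pliers: small pliers lying on the bench, 145 x 43 x 12 tall; origin under the pivot, x towards the jaws; a bystander
Mind the look-alikes: they are no part of the job. What is shaped like the microscope but green or yellow is not meant.

How it is judged:
By the outcome, as a careful person would: the job done as asked, in the order asked, and still so for the second after the job is handed in, while the arm keeps its last pose, push and grip.
It also fails if it takes over 72 s, if anything falls off the work surface, if the arm or the gripper's body presses on something with over 40 N, if the wrist force passes 120 N, or if a joint passes its speed limit or range.

ROBOT

A 7-joint arm with a two-finger parallel gripper is mounted at the origin on the work surface. World frame = base frame: x ahead of the robot, y to its left, z up, the work surface at z = 0. Lengths are in m, angles in rad, forces in N, time in s.
With the tool pointing down it reaches from about 0.35 to 0.775 m from the base axis. Payload 3.1 kg.
Tool frame: the origin (TCP) lies on the centre line of the jaws, within the pads' length; the fingertips stand 14 mm ahead of it and the grasp point (between the pads) lies 5 mm behind it (r.finger_overhang is the z of the fingertips in the tool frame, in m); z points along the fingers, y is the line along which they close (so a half turn about z gives the same grasp; the last joint's range is limited). The gripper opens to 85 mm and grips with 20 to 120 N. Pads are 22 mm wide; open, the fingers measure 114 mm over their backs; the gripper's body (76 mm by 85 mm) begins 54 mm behind the grasp point. The pads swing forward as they close: fully open they stand 13 mm farther back than shut.
Start: joints at [-1.17, 0.311, 0.014, 1.512, -0.004, 1.319, -0.027], TCP at [0.236, 0.497, 0.245] pointing down, gripper open.
Joint ranges: [-2.7, 2.7], [-0.3, 1.91], [-1.27, 1.3], [0.12, 2.57], [-1.44, 4.58], [0.2, 2.03], [-3.05, 3.05]. Speed limits (rad/s): [2.79, 2.79, 3.14, 3.14, 3.14, 3.14, 3.14].

INTERFACE

Orientations are given as a rotation vector (axis times angle).
In Python, from bench import r gives the robot as it stands. The module is installed in compiled form; this text tells all that it offers.
- The arm moves only by the shell command python3 -m inch 'ROWS' [FORCE]. ROWS is JSON, one flat list of numbers, 7 for each row, row after row: the shift along the tool's x, y, z in units of 50 mm (1.0 is 50 mm), then the turn, a rotation vector about the tool's x, y, z in degrees, then the opening, from -1 (shut) to 1 (fully open). A call has 1 to 12 rows; each row shifts and turns the commanded pose from where the row before left it, along the tool's axes as they then stand; what a row does not reach is not made up. A row lasts 1/10 s, in which the tool goes at most 50 mm and 8.59 degrees, less where a joint would pass 70% of its speed; a pose out of reach is approached as far as the arm can. A call is refused whole if a number of a shift passes 1 or a number of a turn 8.59, either way. A call with a gripper value outside its range is refused whole. The fingers move at their own pace and stop on an object; FORCE is the grip in N (left out, the last holds). Time passes only in rows, so rows that do not move let the fingers close. It gives the time, the measured TCP pose, the force, the opening and the grip force at its end, in the units of the state.
- r.get_state(): the state, without advancing time (a new reading comes with each control period).
- r.get_image(name): name is "scene" or "side" or "wrist"; returns a dict with "pixels" (480x640x3 uint8, red, green, blue), "fx", "fy", "cx", "cy" (pixels), "R" (3x3) and "t" (3): a world point X has camera coordinates R X + t; the wrist camera has in their place "tool_from_camera" (4x4, takes a point from camera to tool coordinates, whose origin is the TCP and whose axes are the flange's). Camera axes: x right, y down, z forward; pixel columns grow to the right and rows downward; lengths in m; the calibration is good to about 2 mm. A picture is of the moment at which its call begins: read the wrist's pose just before it. There is no depth.
- r.close_job(): hands the job in; it is judged then, once.
The state is a dict: "time": time; "joints": joint angles; "qvel": joint speeds; "tau": joint torques, N m; "position": TCP position; "orientation": TCP orientation; "wrist_force": force on the tool from outside, world axes, zero at the start; "torque": the same for the moment, N m; "finger_gap": finger opening in m; "gripper_force": force on a finger pad.
Only numpy, scipy, OpenCV 4.12 (cv2) and the standard library are available. Lean on these libraries where they do the work, as an engineer would, in place of code of your own. Each camera call takes 0.05 s, during which the arm holds its last target. There are 200 camera calls.

## Working session

There is one attempt and no reset: what is moved stays moved. The work goes in short steps, Python scripts to look and compute and a shell command to move; the robot and the scene stay as the last step left them, time stands still between calls to the robot, and variables do not carry over. Pictures are saved under pics/ and viewed, at most 10 in all, crops included, and the job is handed in when it is done.

```bash
mkdir -p pics
python3 - <<'E'
from bench import r
import cv2,pickle,numpy as np
s=r.get_state(); d={}
for n in("scene","side","wrist"):
    d[n]=r.get_image(n); cv2.imwrite(f"pics/{n}0.png",d[n]["pixels"][:,:,::-1])
pickle.dump((s,d),open("d0.pkl","wb"))
print({k:np.round(v,3) for k,v in s.items()}, r.finger_overhang)
for n in d:
    print(n,{k:np.round(v,3).tolist() for k,v in d[n].items() if k!="pixels"})
E
```

```text
{'time': np.float64(0.0), 'joints': array([-1.17 ,  0.312,  0.014,  1.513, -0.004,  1.319, -0.027]), 'qvel': array([-0.001, -0.   , -0.   , -0.   , -0.001, -0.   , -0.001]), 'tau': array([ 0.0000e+00, -3.7990e+01,  1.4600e-01, -2.3059e+01,  1.2000e-02,
        1.3000e-02, -0.0000e+00]), 'position': array([0.235, 0.496, 0.244]), 'orientation': array([-0.69 , -3.065,  0.004]), 'wrist_force': array([-0.165,  0.303,  0.675]), 'torque': array([ 0.013, -0.03 , -0.051]), 'gripper_force': np.float64(0.0), 'finger_gap': np.float64(0.086)} 0.014
scene {'fx': 608.78, 'fy': 608.78, 'cx': 315.892, 'cy': 232.772, 'R': [[0.737, 0.676, -0.014], [0.349, -0.399, -0.848], [-0.579, 0.62, -0.53]], 't': [-0.387, -0.065, 2.002]}
side {'fx': 502.346, 'fy': 502.346, 'cx': 324.965, 'cy': 240.696, 'R': [[0.976, -0.218, -0.02], [-0.132, -0.516, -0.846], [0.174, 0.828, -0.532]], 't': [-0.505, 0.158, 1.221]}
wrist {'fx': 351.475, 'fy': 351.475, 'cx': 313.995, 'cy': 237.535, 'tool_from_camera': [[-0.001, -0.947, -0.32, 0.081], [1.0, -0.001, -0.0, -0.0], [0.0, -0.32, 0.947, -0.129], [0.0, 0.0, 0.0, 1.0]]}
```

View pics/scene0.png

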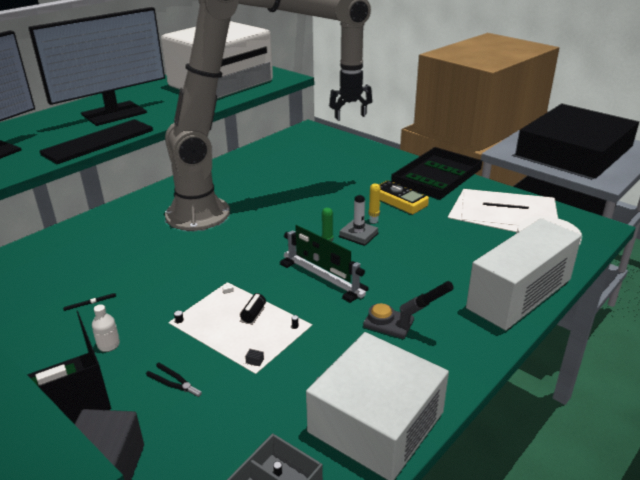

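View pics/side0.png

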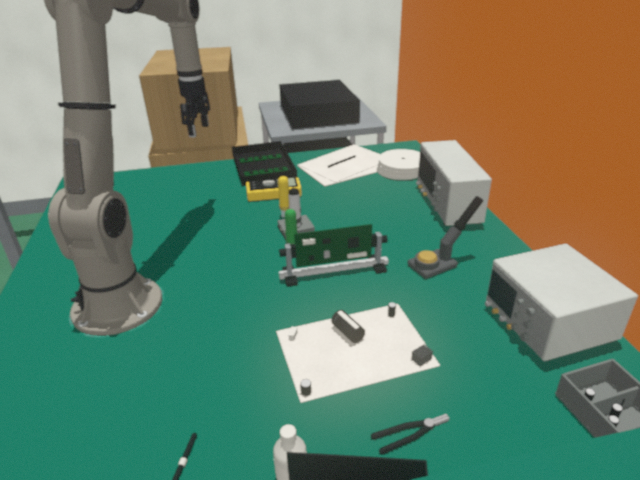

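The scene view shows the toppled can at about (253,307) on the sheet. There are three microscope shapes: green at (327,222), grey-aluminium at (360,213) standing in the grey block, and yellow at (375,200). The grey one fits, being aluminium and black in the grey rest. In the side view the can is at (348,326) and the grey microscope at (295,210), just behind the green one.

```bash
cat > h.py <<'E'
import numpy as np,cv2,pickle
from scipy.spatial.transform import Rotation as Ro
def cam(im,s=None):
    K=np.array([[im["fx"],0,im["cx"]],[0,im["fy"],im["cy"]],[0,0,1]])
    if "R" in im: R,t=np.array(im["R"]),np.array(im["t"])
    else:
        T=np.eye(4);T[:3,:3]=Ro.from_rotvec(s["orientation"]).as_matrix();T[:3,3]=s["position"]
        W=np.linalg.inv(T@np.array(im["tool_from_camera"]));R,t=W[:3,:3],W[:3,3]
    return K,R,t
def plane(c,uv,z):
    K,R,t=c; C=-R.T@t; d=R.T@np.linalg.inv(K)@np.array([uv[0],uv[1],1.]); return C+d*(z-C[2])/d[2]
def proj(c,X):
    K,R,t=c; p=K@(R@np.array(X)+t); return p[:2]/p[2]
def tri(cs,uvs):
    A=[];b=[]
    for (K,R,t),uv in zip(cs,uvs):
        C=-R.T@t;d=R.T@np.linalg.inv(K)@np.array([uv[0],uv[1],1.]);d/=np.linalg.norm(d)
        P=np.eye(3)-np.outer(d,d);A.append(P);b.append(P@C)
    return np.linalg.lstsq(np.vstack(A),np.hstack(b),rcond=None)[0]
E
python3 - <<'E'
from h import *
s,d=pickle.load(open("d0.pkl","rb"))
c={n:cam(d[n],s) for n in d}
print(Ro.from_rotvec(s["orientation"]).as_matrix().round(3))
for n,l in {"scene":{"can":(253,307,.02),"dock":(360,232,.022),"holder":(326,278,.0),"bottle":(105,340,.03)},"side":{"can":(348,326,.02),"dock":(296,226,.022),"holder":(334,272,.0)}}.items():
    for k,(u,v,z) in l.items(): print(n,k,plane(c[n],(u,v),z).round(3))
print(tri([c["scene"],c["side"]],[(360,197),(294,193)]).round(3))
a=d["scene"]["pixels"]; b=d["side"]["pixels"]
f=lambda i,x,y,w,h:cv2.resize(i[y:y+h,x:x+w],(400,300),interpolation=cv2.INTER_CUBIC)
m=np.vstack([np.hstack([f(a,220,280,80,60),f(a,310,185,80,60)]),np.hstack([f(b,310,295,80,60),f(b,260,170,80,60)])])
cv2.imwrite("pics/m0.png",m[:,:,::-1])
E
```

```text
[[-0.904  0.428 -0.001]
 [ 0.428  0.904 -0.002]
 [-0.    -0.002 -1.   ]]
scene can [ 0.516 -0.226  0.02 ]
scene dock [0.496 0.231 0.022]
scene holder [0.555 0.01  0.   ]
scene bottle [ 0.354 -0.551  0.03 ]
side can [ 0.52  -0.226  0.02 ]
side dock [0.482 0.231 0.022]
side holder [0.544 0.007 0.   ]
[0.483 0.242 0.129]
```

View pics/m0.png

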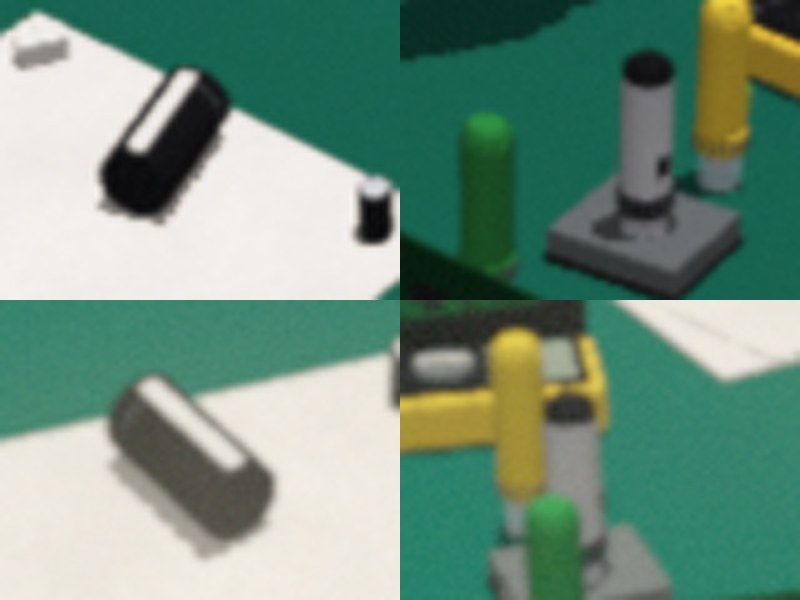

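The crop confirms it. The grey-barrelled microscope with the black ring and dome stands in the grey rest at about (360,213) in the scene view, and the green and yellow ones are decoys without a rest. No terminals show on the can's near (-y) end, so they probably point toward the board. I'll move the wrist camera past the rest and on to the can.

```bash
cat > snap.py <<'E'
import sys
from bench import r
from h import *
n=sys.argv[1]; names=sys.argv[2:] or ["wrist"]
s=r.get_state(); d={k:r.get_image(k) for k in names}
pickle.dump((s,d),open(n+".pkl","wb"))
for k in d: cv2.imwrite(f"pics/{n}_{k}.png",d[k]["pixels"][:,:,::-1])
print({k:np.round(s[k],3).tolist() for k in("time","joints","position","orientation")})
E
python3 -m inch '[-0.64,-0.35,-0.1,0,0,0,1, -0.64,-0.35,-0.1,0,0,0,1, -0.64,-0.35,-0.1,0,0,0,1, -0.64,-0.35,-0.1,0,0,0,1, -0.64,-0.35,-0.1,0,0,0,1, -0.64,-0.35,-0.1,0,0,0,1, -0.64,-0.35,-0.1,0,0,0,1, -0.64,-0.35,-0.1,0,0,0,1, -0.64,-0.35,-0.1,0,0,0,1, -0.64,-0.35,-0.1,0,0,0,1, 0,0,0,0,0,0,1,0,0,0,0,0,0,1]'
python3 snap.py dock
python3 -m inch '[-0.43,-0.68,0,0,0,0,1, -0.43,-0.68,0,0,0,0,1, -0.43,-0.68,0,0,0,0,1, -0.43,-0.68,0,0,0,0,1, -0.43,-0.68,0,0,0,0,1, -0.43,-0.68,0,0,0,0,1, -0.43,-0.68,0,0,0,0,1, -0.43,-0.68,0,0,0,0,1, -0.43,-0.68,0,0,0,0,1, -0.43,-0.68,0,0,0,0,1, 0,0,0,0,0,0,1,0,0,0,0,0,0,1]'
python3 snap.py can
python3 -c "
import cv2,numpy as np
cv2.imwrite('pics/both.png',np.vstack([cv2.resize(cv2.imread(f'pics/{n}_wrist.png'),(400,300)) for n in('dock','can')]))"
```

```text
time: 1.35
position: [0.45, 0.201, 0.2951]
orientation: [-0.694, -3.063, -0.0]
wrist_force: [-0.3, 0.3, -0.9]
finger_gap: 0.0853
gripper_force: 0.0
{'time': 1.35, 'joints': [-0.681, 0.17, 0.267, 1.576, -0.046, 1.402, 0.716], 'position': [0.45, 0.201, 0.295], 'orientation': [-0.694, -3.063, -0.0]}
time: 2.6
position: [0.4986, -0.1965, 0.2946]
orientation: [-0.689, -3.064, -0.002]
wrist_force: [-0.6, 0.6, 0.4]
finger_gap: 0.085
gripper_force: 0.0
{'time': 2.6, 'joints': [-0.096, 0.285, 0.579, 1.473, -0.157, 1.432, 1.614], 'position': [0.499, -0.197, 0.295], 'orientation': [-0.689, -3.064, -0.002]}
```

View pics/both.png

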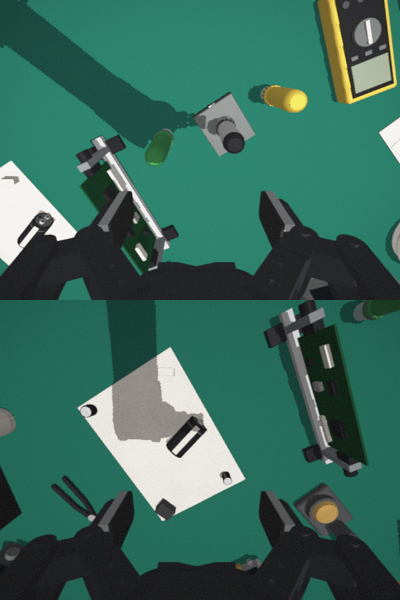

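Top picture (over the rest): the microscope dome is at about (374,229), full-size pixels, above its grey rest, and the can's terminals show on its board-facing end at about (72,345). Bottom picture: the can is at about (298,221), with its terminal end up-right toward the board. Next I measure the can.

```bash
cat > meas.py <<'E'
from h import *
s,d=pickle.load(open("can.pkl","rb")); im=d["wrist"]; c=cam(im,s); p=im["pixels"]
g=p.max(2); x0,y0,x1,y1=250,175,345,265
m=np.zeros(g.shape,np.uint8); m[y0:y1,x0:x1]=(g[y0:y1,x0:x1]<70)*255
n,l,st,ce=cv2.connectedComponentsWithStats(m); k=1+np.argmax(st[1:,4]); print(st[k],ce[k])
cn=max(cv2.findContours((l==k).astype(np.uint8),0,1)[0],key=len)[:,0]
h=cv2.convexHull(cn)[:,0]
P=np.array([plane(c,q,.02)[:2] for q in h]).astype(np.float32)*1000
R=cv2.minAreaRect(P); print("rect mm",R); B=cv2.boxPoints(R); print(B.round(1))
e=np.array([B[1]-B[0],B[2]-B[1]]); print([ (round(float(np.hypot(*v)),1),round(float(np.degrees(np.arctan2(v[1],v[0]))),1)) for v in e])
s,d=pickle.load(open("dock.pkl","rb")); c1=cam(d["wrist"],s)
s0,d0=pickle.load(open("d0.pkl","rb"))
print("scope tail",plane(c1,(374,228),.125), tri([c1,cam(d0["scene"]),cam(d0["side"])],[(374,228),(360,197.5),(294,195)]))
v=p[y0-5:y1+5,x0-5:x1+5]; cv2.imwrite("pics/cc.png",cv2.resize(v,None,fx=5,fy=5,interpolation=cv2.INTER_CUBIC)[:,:,::-1])
E
python3 meas.py
```

```text
[ 267  186   63   66 1366] [296.8909224  217.16544656]
rect mm ((519.52392578125, -229.55108642578125), (37.91969680786133, 81.46109008789062), 21.91158676147461)
[[ 486.7 -198.8]
 [ 517.1 -274.4]
 [ 552.3 -260.3]
 [ 521.9 -184.7]]
[(81.5, -68.1), (37.9, 21.9)]
scope tail [0.48304294 0.24402915 0.125     ] [0.48218002 0.24348364 0.1247376 ]
```

View pics/cc.png

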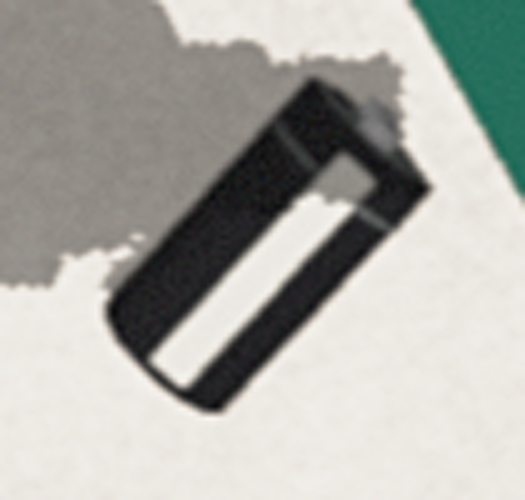

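The crop confirms the terminals on the board-side end, at crop pixel (375,125). The can's axis direction is (-0.373, 0.928) with its centre near (0.519,-0.229). Next I check the neighbours, turn the tool and come down above the can.

```bash
python3 - <<'E'
from h import *
s,d=pickle.load(open("can.pkl","rb")); c=cam(d["wrist"],s)
for k,(u,v,z) in dict(capB=(362,283,.02),relay=(266,114,.016),capA=(141,178,.02),heat=(266,333,.02),holdA=(445,35,.02),holdB=(495,270,.02),pcbtopA=(500,60,.13),pcbtopB=(575,270,.13)).items(): print(k,plane(c,(u,v),z).round(3))
E
python3 -m inch '[-0.22,-0.11,-0,0,0,8.56,1, 0,0,0,0,0,8.56,1, 0,0,0,0,0,8.56,1, 0,0,0,0,0,8.56,1, 0,0,0,0,0,8.56,1, 0,0,0.9,0,0,0,1, 0,0,0.9,0,0,0,1, 0,0,0.9,0,0,0,1, 0,0,0.7,0,0,0,1, 0,0,0,0,0,0,1]'
python3 snap.py can2
```

```text
capB [ 0.629 -0.191  0.02 ]
relay [ 0.398 -0.207  0.016]
capA [ 0.398 -0.368  0.02 ]
heat [ 0.642 -0.336  0.02 ]
holdA [ 0.409 -0.007  0.02 ]
holdB [ 0.684 -0.034  0.02 ]
pcbtopA [ 0.448 -0.017  0.13 ]
pcbtopB [ 0.645 -0.003  0.13 ]
time: 3.65
position: [0.5028, -0.2015, 0.1201]
orientation: [-1.747, -2.596, 0.001]
wrist_force: [-1.5, 0.1, 0.2]
finger_gap: 0.0855
gripper_force: 0.0
{'time': 3.65, 'joints': [-0.131, 0.463, 0.655, 1.721, -0.315, 1.078, 1.013], 'position': [0.503, -0.201, 0.12], 'orientation': [-1.747, -2.596, 0.001]}
```

```bash
python3 -m inch '[-0.18,0.05,0.4,0,0,0,1, -0.17,0.05,0.4,0,0,0,1, 0,0,0.4,0,0,0,1, 0,0,0.4,0,0,0,1, 0,0,0.36,0,0,0,1, 0,0,0,0,0,0,1]' && python3 -m inch '[0,0,0,0,0,0,-1,0,0,0,0,0,0,-1,0,0,0,0,0,0,-1,0,0,0,0,0,0,-1,0,0,0,0,0,0,-1,0,0,0,0,0,0,-1,0,0,0,0,0,0,-1,0,0,0,0,0,0,-1]' 50
```

```text
time: 4.3
position: [0.518, -0.22, 0.0276]
orientation: [-1.757, -2.604, -0.002]
wrist_force: [-0.2, 0.7, 0.8]
finger_gap: 0.0854
gripper_force: 0.0
time: 5.1
position: [0.5184, -0.2221, 0.0291]
orientation: [1.759, 2.6, 0.002]
wrist_force: [-1.8, 0.3, 7.1]
finger_gap: 0.0388
gripper_force: 50.0
```

```bash
python3 -m inch '[0,0,0,0,0,0,0.3,0,0,0,0,0,0,0.3,0,0,0,0,0,0,0.3,0,0,0,0,0,0,0.3,0.1,0,0,0,0,0,0.3,0.1,0,0,0,0,0,0.3,0,0,0,0,0,0,0.3]' && python3 -m inch '[0,0,0,0,0,0,-1,0,0,0,0,0,0,-1,0,0,0,0,0,0,-1,0,0,0,0,0,0,-1,0,0,0,0,0,0,-1,0,0,0,0,0,0,-1]' 50 && python3 -m inch '[0,0,-0.4,0,0,0,-1,0,0,-0.8,0,0,0,-1,0,0,-0.8,0,0,0,-1,0,0,-0.8,0,0,0,-1,0,0,-0.2,0,0,0,-1,0,0,0,0,0,0,-1,0,0,0,0,0,0,-1]' && python3 snap.py lift scene side wrist
```

```text
time: 5.8
position: [0.5131, -0.2108, 0.027]
orientation: [-1.758, -2.602, -0.001]
wrist_force: [0.6, 0.2, 0.2]
finger_gap: 0.0554
gripper_force: 0.0
time: 6.4
position: [0.5138, -0.2122, 0.0276]
orientation: [1.76, 2.602, 0.001]
wrist_force: [0.0, 1.1, 4.1]
finger_gap: 0.038
gripper_force: 50.5
time: 7.1
position: [0.5122, -0.2117, 0.1753]
orientation: [-1.759, -2.599, 0.001]
wrist_force: [0.0, -0.1, -2.3]
finger_gap: 0.0384
gripper_force: 50.8
{'time': 7.1, 'joints': [-0.137, 0.427, 0.685, 1.626, -0.285, 1.195, 0.991], 'position': [0.512, -0.212, 0.175], 'orientation': [-1.759, -2.599, 0.001]}
```

```bash
python3 -m inch '[0,0,0,0,8,0,-1,0,0,0,0,8,0,-1,0,0,0,0,8,0,-1,0,0,0,0,8,0,-1,0,0,0,0,8,0,-1,0,0,0,0,0,0,-1]'; python3 -c "
from bench import r;print(r.get_state()['joints'].round(2) if hasattr(r.get_state()['joints'],'round') else r.get_state()['joints'])"
python3 -m inch '[0,0,0,0,8,0,-1,0,0,0,0,8,0,-1,0,0,0,0,8,0,-1,0,0,0,0,8,0,-1,0,0,0,0,8,0,-1,0,0,0,0,8,0,-1,0,0,0,0,2,0,-1,0,0,0,0,0,0,-1,0,0,0,0,0,0,-1]'
python3 - <<'E'
from bench import r
from h import *
s=r.get_state(); print(np.round(s["joints"],3)); print(Ro.from_rotvec(s["orientation"]).as_matrix().round(3))
E
```

```text
time: 7.85
position: [0.5109, -0.2158, 0.1689]
orientation: [-1.415, -2.067, -0.508]
wrist_force: [-0.7, -1.0, -3.2]
finger_gap: 0.0382
gripper_force: 50.8
[ 0.34  0.84  0.51  1.13 -0.64  1.92  1.19]
time: 8.75
position: [0.4931, -0.173, 0.1308]
orientation: [-1.138, -1.645, -0.673]
wrist_force: [-0.4, 0.0, -1.6]
finger_gap: 0.0383
gripper_force: 51.4
[ 0.958  1.278 -0.914  0.943 -0.031  2.031  0.495]
[[-0.073  0.91  -0.408]
 [ 0.363  0.406  0.839]
 [ 0.929 -0.087 -0.36 ]]
```

The j6 limit stops this tilt direction. I'll fit the arm's kinematics from the logged poses so I can pick a reachable standing direction.

```bash
cat > kin.py <<'E'
from h import *
from scipy.optimize import least_squares
lo=np.array([-2.7,-.3,-1.27,.12,-1.44,.2,-3.05]);hi=np.array([2.7,1.91,1.3,2.57,4.58,2.03,3.05])
S=[-1,1,-1,1,-1,1,-1]
def chain(q):
    M=np.eye(3);out=[M]
    for i in range(7):
        M=M@Ro.from_euler("z" if i%2==0 else "y",S[i]*q[i]).as_matrix(); out.append(M)
    return out
try: C,L=pickle.load(open("kin.pkl","rb"))
except Exception: pass
def rows(q):
    M=chain(q); z=lambda i:M[i][:,2]; x=lambda i:M[i][:,0]
    return np.stack([z(0),z(2),z(4),z(7),x(2),x(4),x(6)],1)
def fk(q): return rows(q)@L, chain(q)[7]@C
def ik(p,R,q0,w=.02):
    f=lambda q:np.r_[(fk(q)[0]-p)*10,(Ro.from_matrix(R.T@fk(q)[1]).as_rotvec())*3,w*(q-q0)]
    s=least_squares(f,np.clip(q0,lo+.001,hi-.001),bounds=(lo,hi)); P,Q=fk(s.x)
    return s.x,np.linalg.norm(P-p),np.degrees(Ro.from_matrix(R.T@Q).magnitude())
E
python3 - <<'E'
import kin; from kin import *
from bench import r
ss=[pickle.load(open(n+".pkl","rb"))[0] for n in("d0","dock","can","can2","lift")]+[r.get_state()]
Cs=[chain(s["joints"])[7].T@Ro.from_rotvec(s["orientation"]).as_matrix() for s in ss]
for c in Cs: print(Ro.from_matrix(c).as_rotvec().round(3))
kin.C=Ro.from_matrix(Cs).mean().as_matrix()
A=np.vstack([rows(s["joints"]) for s in ss]);b=np.hstack([s["position"] for s in ss])
L=np.linalg.lstsq(A,b,rcond=1e-3)[0];print(L.round(3),np.abs(A@L-b).max(),np.linalg.svd(A)[1].round(3))
pickle.dump((kin.C,L),open("kin.pkl","wb"))
E
```

```text
[-0.     0.     1.571]
[0.    0.    1.571]
[-0.     0.     1.571]
[ 0.    -0.     1.571]
[0.    0.    1.571]
[ 0.    -0.     1.571]
[ 0.225  0.396  0.413  0.31  -0.014 -0.055 -0.027] 0.015537177188590434 [4.78  4.054 1.28  0.805 0.536 0.32  0.206]
```

Run:
```python
from kin import *
from bench import r
ss=[pickle.load(open(n+".pkl","rb"))[0] for n in("d0","dock","can","can2","lift")]+[r.get_state()]
b=np.hstack([s["position"] for s in ss])
def go(cols,name):
    A=np.vstack([np.stack([chain(s["joints"])[i][:,k] for i,k in cols],1) for s in ss])
    x=np.linalg.lstsq(A,b,rcond=1e-3)[0];print(name,x.round(3),np.abs(A@x-b).max().round(4))
Z=[(0,2),(2,2),(4,2),(7,2)]
go(Z,"z"); go(Z+[(2,1),(4,1),(6,1)],"zy"); go(Z+[(1,0),(3,0),(5,0)],"zx'"); go(Z+[(3,0),(4,0)],"elb");go(Z+[(1,1),(3,1),(5,1)],"y'");go(Z+[(2,0),(3,0),(4,0),(5,0),(6,0)],"allx");go(Z+[(1,1),(3,1),(6,1),(5,1),(6,0)],"gen")
```

```text
z [0.253 0.434 0.432 0.314] 0.0193
zy [ 0.249  0.474  0.418  0.351 -0.015 -0.002 -0.   ] 0.0
zx' [ 0.235  0.439  0.422  0.341 -0.009  0.007 -0.042] 0.0145
elb [ 0.237  0.373  0.413  0.283  0.025 -0.049] 0.0162
y' [ 0.249  0.474  0.418  0.351 -0.015 -0.002 -0.   ] 0.0
allx [ 0.223  0.391  0.405  0.298 -0.016  0.043 -0.062  0.002  0.004] 0.016
gen [ 0.249  0.474  0.418  0.351 -0.015 -0.002 -0.    -0.    -0.   ] 0.0
```

```bash
python3 - <<'E'
import re
t=open("kin.py").read()
t=t.replace('y=lambda','y=lambda').replace('z=lambda i:M[i][:,2]; x=lambda i:M[i][:,0]','z=lambda i:M[i][:,2]; y=lambda i:M[i][:,1]').replace('x(2),x(4),x(6)','y(2),y(4),y(6)')
open("kin.py","w").write(t+'''
def tool(beta,tilt): # tool x bearing beta deg when down, tilted about tool y
    b=np.radians(beta); x=np.array([np.cos(b),np.sin(b),0]);z=np.array([0,0,-1.]);R=np.stack([x,np.cross(z,x),z],1)
    return R@Ro.from_euler("y",tilt,degrees=True).as_matrix()
def path(q,wps,n=12):
    for p,R in wps:
        P0,R0=fk(q); k=Ro.from_matrix(R0.T@R).as_rotvec(); m=0
        for i in range(1,n+1):
            q,e,a=ik(P0+(p-P0)*i/n,R0@Ro.from_rotvec(k*i/n).as_matrix(),q); m=max(m,e*1000+a)
        print(np.round(p,3),q.round(2),"err now %.1fmm %.1fdeg max %.1f"%(e*1000,a,m))
    return q
''')
E
python3 - <<'E'
import kin; from kin import *
from bench import r
ss=[pickle.load(open(n+".pkl","rb"))[0] for n in("d0","dock","can","can2","lift")]+[r.get_state()]
A=np.vstack([rows(s["joints"]) for s in ss]);b=np.hstack([s["position"] for s in ss])
kin.L=np.linalg.lstsq(A,b,rcond=1e-3)[0]; pickle.dump((kin.C,kin.L),open("kin.pkl","wb"))
ql=np.array(ss[4]["joints"]); p=np.array([.512,-.212,.0])
Z=lambda z:p+[0,0,z]
for beta in(112,90,70):
  print(beta)
  path(ql,[(Z(.175),tool(112,0)),(Z(.175),tool(beta,-35)),(Z(.03),tool(beta,-35)),(Z(.15),tool(beta,-35)),(Z(.15),tool(beta,0)),(Z(.15),tool(beta,55)),(Z(.045),tool(beta,55))])
E
```

```text
112
[ 0.512 -0.212  0.175] [-0.14  0.42  0.68  1.63 -0.28  1.19  0.99] err now 0.0mm 0.0deg max 0.0
[ 0.512 -0.212  0.175] [-0.81  0.32  1.01  2.02  0.41  0.67  0.22] err now 0.0mm 0.0deg max 0.0
[ 0.512 -0.212  0.03 ] [-0.65  0.63  0.86  2.13  0.3   0.3   0.15] err now 0.0mm 0.0deg max 0.0
[ 0.512 -0.212  0.15 ] [-0.78  0.37  0.98  2.05  0.39  0.6   0.21] err now 0.0mm 0.0deg max 0.0
[ 0.512 -0.212  0.15 ] [-0.1   0.44  0.63  1.66 -0.28  1.13  0.99] err now 0.0mm 0.0deg max 0.0
[ 0.512 -0.212  0.15 ] [ 0.6   0.99  0.08  0.97 -0.54  2.03  1.04] err now 0.0mm 0.0deg max 0.0
[ 0.512 -0.212  0.045] [ 0.6   1.11  0.08  1.   -0.52  1.9   1.11] err now 0.0mm 0.0deg max 0.0
90
[ 0.512 -0.212  0.175] [-0.14  0.42  0.68  1.63 -0.28  1.19  0.99] err now 0.0mm 0.0deg max 0.0
[ 0.512 -0.212  0.175] [-0.77  0.53  1.04  1.83  0.19  0.91  0.07] err now 0.0mm 0.0deg max 0.0
[ 0.512 -0.212  0.03 ] [-0.65  0.76  0.89  1.94  0.07  0.63  0.01] err now 0.0mm 0.0deg max 0.0
[ 0.512 -0.212  0.15 ] [-0.75  0.57  1.02  1.86  0.17  0.86  0.06] err now 0.0mm 0.0deg max 0.0
[ 0.512 -0.212  0.15 ] [-0.17  0.46  
[... 225 characters left out ...]
 now 0.0mm 0.0deg max 0.0
70
[ 0.512 -0.212  0.175] [-0.14  0.42  0.68  1.63 -0.28  1.19  0.99] err now 0.0mm 0.0deg max 0.0
[ 0.512 -0.212  0.175] [-0.67  0.69  1.05  1.64  0.03  1.16 -0.08] err now 0.0mm 0.0deg max 0.0
[ 0.512 -0.212  0.03 ] [-0.6   0.88  0.93  1.74 -0.08  0.91 -0.14] err now 0.0mm 0.0deg max 0.0
[ 0.512 -0.212  0.15 ] [-0.66  0.72  1.03  1.66  0.01  1.12 -0.09] err now 0.0mm 0.0deg max 0.0
[ 0.512 -0.212  0.15 ] [-0.23  0.49  0.83  1.67 -0.39  1.16  0.35] err now 0.0mm 0.0deg max 0.0
[ 0.512 -0.212  0.15 ] [ 0.51  0.75  0.5   1.55 -1.03  1.71  0.96] err now 0.0mm 0.0deg max 0.0
[ 0.512 -0.212  0.045] [ 0.53  0.91  0.47  1.57 -1.08  1.61  1.1 ] err now 0.0mm 0.0deg max 0.0
```

```bash
cat > go.py <<'E'
import sys
from kin import *
from bench import r
# x y z beta tilt -> shift in current tool units, turn rotvec deg
def rel(x,y,z,beta,tilt):
    s=r.get_state(); R=Ro.from_rotvec(s["orientation"]).as_matrix(); T=tool(beta,tilt)
    k=np.degrees(Ro.from_matrix(R.T@T).as_rotvec()); d=np.array([x,y,z])-s["position"]
    print("t",round(s["time"],2),"pos",np.round(s["position"],4),"shift units, before turn",(R.T@d*20).round(2),"after turn",(T.T@d*20).round(2),"turn",k.round(1),np.abs(k).max().round(1),"F",np.round(s["wrist_force"],1),"gap",round(s["finger_gap"],4),"j",np.round(s["joints"],2))
if __name__=="__main__": rel(*map(float,sys.argv[1:]))
E
python3 go.py .51 -.215 .15 90 0
```

```text
t 8.75 pos [ 0.4931 -0.173   0.1308] shift units, before turn [ 0.03 -0.07 -0.98] after turn [-0.84  0.34 -0.38] turn [-18.7 -66.7  18.1] 66.7 F [-0.4  0.  -1.6] gap 0.0383 j [ 0.96  1.28 -0.91  0.94 -0.03  2.03  0.5 ]
```

```bash
python3 -m inch '[0,0,-0.5,0,0,0,-1, 0,0,-0.5,0,0,0,-1, 0,0,0,-1.87,-6.67,1.81,-1, 0,0,0,-1.87,-6.67,1.81,-1, 0,0,0,-1.87,-6.67,1.81,-1, 0,0,0,-1.87,-6.67,1.81,-1, 0,0,0,-1.87,-6.67,1.81,-1, 0,0,0,-1.87,-6.67,1.81,-1, 0,0,0,-1.87,-6.67,1.81,-1, 0,0,0,-1.87,-6.67,1.81,-1, 0,0,0,-1.87,-6.67,1.81,-1, 0,0,0,-1.87,-6.67,1.81,-1]'; python3 -m inch '[0,0,0,0,0,0,-1,0,0,0,0,0,0,-1]'; python3 go.py .51 -.215 .15 90 0; python3 snap.py l2 wrist side
```

```text
time: 9.95
position: [0.4993, -0.198, 0.1487]
orientation: [2.251, 2.118, 0.012]
wrist_force: [0.1, -0.9, -2.6]
finger_gap: 0.0379
gripper_force: 51.4
time: 10.15
position: [0.4995, -0.197, 0.1471]
orientation: [2.251, 2.129, 0.015]
wrist_force: [0.5, -1.2, -1.7]
finger_gap: 0.0383
gripper_force: 51.4
t 10.15 pos [ 0.4995 -0.197   0.1471] shift units, before turn [-0.35  0.23 -0.04] after turn [-0.36  0.21 -0.06] turn [ 2.1  1.3 -3.2] 3.2 F [ 0.5 -1.2 -1.7] gap 0.0383 j [ 0.82  0.4  -0.64  1.72  0.29  1.07  0.04]
{'time': 10.15, 'joints': [0.824, 0.404, -0.637, 1.717, 0.288, 1.069, 0.04], 'position': [0.5, -0.197, 0.147], 'orientation': [2.251, 2.129, 0.015]}
```

Run:
```python
from kin import *
from bench import r
q=np.array(r.get_state()["joints"]); p=np.array([.50,-.22,0]); Z=lambda z:p+[0,0,z]
for b in(90,70):
  path(q,[(Z(.15),tool(90,0)),(Z(.15),tool(b,0)),(Z(.03),tool(b,0)),(Z(.05),tool(b,-30)),(Z(.15),tool(b,-30)),(Z(.15),tool(b,0)),(Z(.15),tool(b,60)),(Z(.045),tool(b,60))])
```

```text
[ 0.5  -0.22  0.15] [ 0.85  0.45 -0.64  1.65  0.29  1.14  0.14] err now 0.0mm 0.0deg max 0.0
[ 0.5  -0.22  0.15] [ 0.85  0.45 -0.64  1.65  0.29  1.14  0.14] err now 0.0mm 0.0deg max 0.0
[ 0.5  -0.22  0.03] [ 0.8   0.59 -0.57  1.77  0.4   0.9   0.05] err now 0.0mm 0.0deg max 0.0
[ 0.5  -0.22  0.05] [ 0.32  0.52 -0.34  1.91  0.9   0.95 -0.6 ] err now 0.0mm 0.0deg max 0.0
[ 0.5  -0.22  0.15] [ 0.37  0.38 -0.39  1.83  0.76  1.1  -0.4 ] err now 0.0mm 0.0deg max 0.0
[ 0.5  -0.22  0.15] [ 0.76  0.42 -0.51  1.65  0.22  1.13  0.19] err now 0.0mm 0.0deg max 0.0
[ 0.5  -0.22  0.15] [ 1.12  1.   -0.66  1.21 -0.31  1.68  0.6 ] err now 0.0mm 0.0deg max 0.0
[ 0.5   -0.22   0.045] [ 1.11  1.13 -0.62  1.23 -0.25  1.57  0.69] err now 0.0mm 0.0deg max 0.0
[ 0.5  -0.22  0.15] [ 0.85  0.45 -0.64  1.65  0.29  1.14  0.14] err now 0.0mm 0.0deg max 0.0
[ 0.5  -0.22  0.15] [ 0.8   0.43 -0.57  1.65  0.25  1.13 -0.18] err now 0.0mm 0.0deg max 0.0
[ 0.5  -0.22  0.03] [ 0.75  0.58 -0.51  1.77  0.35  0.89 -0.26] err now 0.0mm 0.0deg max 0.0
[ 0.5  -0.22  0.05] [ 0.28  0.61 -0.3   1.74  0.74  1.13 -0.76] err now 0.0mm 0.0deg max 0.0
[ 0.5  -0.22  0.15] [ 0.31  0.48 -0.33  1.66  0.67  1.3  -0.63] err now 0.0mm 0.0deg max 0.0
[ 0.5  -0.22  0.15] [ 0.72  0.41 -0.45  1.65  0.2   1.12 -0.13] err now 0.0mm 0.0deg max 0.0
[ 0.5  -0.22  0.15] [ 1.3   0.87 -0.69  1.5  -0.46  1.37  0.55] err now 0.0mm 0.0deg max 0.0
[ 0.5   -0.22   0.045] [ 1.28  1.02 -0.64  1.52 -0.41  1.25  0.65] err now 0.0mm 0.0deg max 0.0
```

View pics/l2_wrist.png

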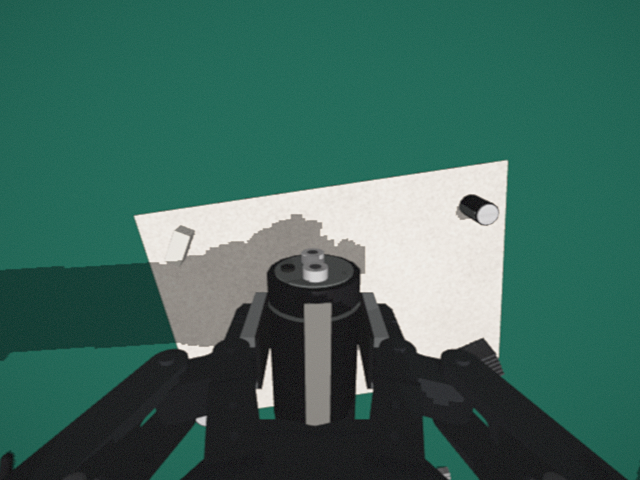

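The wrist view shows the can held across the jaws with its two terminals at about (315,265), on the +x side of the tool. I'll lay it down and regrip it with the tool leaning 30°, so that standing it up stays within joint range.

```bash
python3 -m inch '[0,0,0,2.1,1.3,-3.2,-1, -0.36,0.21,0,0,0,0,-1, 0,0,0.7,0,0,0,-1, 0,0,0.7,0,0,0,-1, 0,0,0.6,0,0,0,-1, 0,0,0.2,0,0,0,-1, 0,0,0,0,0,0,-1,0,0,0,0,0,0,-1]'; python3 go.py .51 -.215 .029 90 0
```

```text
time: 11.05
position: [0.5115, -0.2154, 0.036]
orientation: [-2.224, -2.219, -0.004]
wrist_force: [0.1, 0.2, -0.9]
finger_gap: 0.0383
gripper_force: 51.4
t 11.05 pos [ 0.5115 -0.2154  0.036 ] shift units, before turn [ 0.01 -0.03  0.14] after turn [ 0.01 -0.03  0.14] turn [ 0.1 -0.1 -0.1] 0.1 F [ 0.1  0.2 -0.9] gap 0.0383 j [ 0.79  0.6  -0.58  1.74  0.4   0.92  0.04]
```

```bash
python3 -m inch '[0,0,0.08,0,0,0,-1, 0,0,0.06,0,0,0,-1, 0,0,0,0,0,0,-1, 0,0,0,0,0,0,0.3,0,0,0,0,0,0,0.3,0,0,0,0,0,0,0.3,0,0,0,0,0,0,0.3,0,0,0,0,0,0,0.3]'; python3 -m inch '[0,0,0,0,-6,0,0.3,0,0,0,0,-6,0,0.3,0,0,0,0,-6,0,0.3,0,0,0,0,-6,0,0.3,0,0,0,0,-6,0,0.3,0,0,0,0,0,0,0.3,0,0,0,0,0,0,0.3]';python3 go.py .51 -.217 .03 90 -30; python3 snap.py l3 scene side wrist
```

```text
time: 11.85
position: [0.5104, -0.2143, 0.0281]
orientation: [-2.221, -2.219, -0.002]
wrist_force: [-0.3, -0.3, -0.6]
finger_gap: 0.055
gripper_force: 0.0
time: 12.55
position: [0.5105, -0.2137, 0.0279]
orientation: [1.928, 1.931, -0.515]
wrist_force: [-0.2, -0.7, -0.2]
finger_gap: 0.0558
gripper_force: 0.0
t 12.55 pos [ 0.5105 -0.2137  0.0279] shift units, before turn [-0.08 -0.01 -0.  ] after turn [-0.08 -0.01 -0.  ] turn [-0.1 -0.2  0.1] 0.2 F [-0.2 -0.7 -0.2] gap 0.0558 j [ 0.27  0.57 -0.29  1.9   0.9   0.92 -0.63]
{'time': 12.55, 'joints': [0.269, 0.567, -0.293, 1.897, 0.902, 0.923, -0.627], 'position': [0.51, -0.214, 0.028], 'orientation': [1.928, 1.931, -0.515]}
```

```bash
python3 -m inch '[0,0,0,0,0,0,-1,0,0,0,0,0,0,-1,0,0,0,0,0,0,-1,0,0,0,0,0,0,-1,0,0,0,0,0,0,-1,0,0,0,0,0,0,-1]' 60; python3 -m inch '[-0.2,0,-0.35,0,0,0,-1,-0.35,0,-0.6,0,0,0,-1,-0.35,0,-0.6,0,0,0,-1,-0.3,0,-0.52,0,0,0,-1,0,0,0,0,0,0,-1,0,0,0,0,0,0,-1]'; python3 -m inch '[0,0,0,0,8,0,-1,0,0,0,0,8,0,-1,0,0,0,0,8,0,-1,0,0,0,0,8,0,-1,0,0,0,0,8,0,-1,0,0,0,0,8,0,-1,0,0,0,0,8,0,-1,0,0,0,0,8,0,-1,0,0,0,0,8,0,-1,0,0,0,0,8,0,-1,0,0,0,0,8,0,-1,0,0,0,0,2,0,-1]';python3 -m inch '[0,0,0,0,0,0,-1,0,0,0,0,0,0,-1]'; python3 go.py .51 -.215 .09 90 60; python3 snap.py up scene side wrist
python3 - <<'E'
import cv2,numpy as np
a,b=cv2.imread("pics/up_scene.png"),cv2.imread("pics/up_side.png")
f=lambda i,x,y,w,h:cv2.resize(i[y:y+h,x:x+w],(400,300),interpolation=cv2.INTER_CUBIC)
cv2.imwrite("pics/upm.png",np.hstack([f(a,190,230,160,120),f(b,260,240,160,120)]))
E
```

```text
time: 13.3
position: [0.5102, -0.2159, 0.0288]
orientation: [1.929, 1.925, -0.518]
wrist_force: [0.5, -3.6, 4.9]
finger_gap: 0.0377
gripper_force: 60.2
time: 13.9
position: [0.5104, -0.2132, 0.1466]
orientation: [1.929, 1.931, -0.512]
wrist_force: [-0.9, -1.1, -2.0]
finger_gap: 0.0376
gripper_force: 60.7
time: 15.1
position: [0.5076, -0.2166, 0.14]
orientation: [-1.585, -1.567, -0.912]
wrist_force: [-0.8, -0.3, -2.7]
finger_gap: 0.0378
gripper_force: 60.6
time: 15.3
position: [0.5109, -0.2132, 0.1483]
orientation: [-1.581, -1.583, -0.915]
wrist_force: [-0.5, 1.1, -1.6]
finger_gap: 0.0377
gripper_force: 60.7
t 15.3 pos [ 0.5109 -0.2132  0.1483] shift units, before turn [-1.03 -0.02  0.55] after turn [-1.03 -0.02  0.55] turn [-0.1 -0.1  0.1] 0.1 F [-0.5  1.1 -1.6] gap 0.0377 j [ 1.08  0.99 -0.61  1.2  -0.34  1.68  0.62]
{'time': 15.3, 'joints': [1.082, 0.991, -0.614, 1.204, -0.342, 1.682, 0.615], 'position': [0.511, -0.213, 0.148], 'orientation': [-1.581, -1.583, -0.915]}
```

View pics/upm.png

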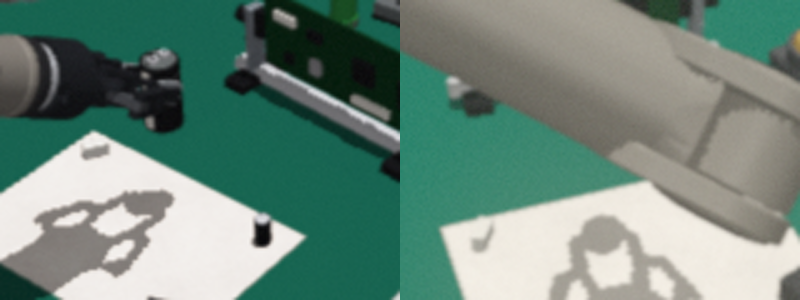

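The can is upright in the grip, terminals up, at about (253,255) in the scene view. I check where the sheet lies before lowering it.

```bash
python3 - <<'E'
from h import *
s,d=pickle.load(open("can.pkl","rb")); c=cam(d["wrist"],s)
for q in [(268,75),(391,285),(261,353),(125,166)]: print(plane(c,q,0).round(3))
E
python3 go.py .505 -.235 .06 90 60
```

```text
[ 0.362 -0.188  0.   ]
[ 0.659 -0.159  0.   ]
[ 0.679 -0.366  0.   ]
[ 0.377 -0.388  0.   ]
t 15.45 pos [ 0.5112 -0.2134  0.1498] shift units, before turn [-1.77 -0.13  0.52] after turn [-1.77 -0.12  0.52] turn [-0.   0.   0.2] 0.2 F [ 1.1 -0.4 -1.7] gap 0.0379 j [ 1.08  0.99 -0.61  1.2  -0.34  1.68  0.62]
```

```bash
python3 -m inch '[-0.33,0,0.07,0,0,0,-1,-0.33,0,0.07,0,0,0,-1,-0.33,0,0.07,0,0,0,-1,-0.33,0,0.07,0,0,0,-1,-0.33,0,0.07,0,0,0,-1,0,0,0,0,0,0,-1,0,0,0,0,0,0,-1]'; for i in 1; do python3 -m inch '[-0.087,0,0.05,0,0,0,-1,-0.087,0,0.05,0,0,0,-1,0,0,0,0,0,0,-1,0,0,0,0,0,0,-1]'; done; python3 go.py .511 -.24 .056 90 60
```

```text
time: 16.15
position: [0.5103, -0.2405, 0.0669]
orientation: [-1.582, -1.579, -0.916]
wrist_force: [0.4, 0.8, -0.5]
finger_gap: 0.0375
gripper_force: 60.7
time: 16.55
position: [0.5103, -0.2405, 0.0575]
orientation: [-1.583, -1.581, -0.916]
wrist_force: [0.2, 0.7, -2.0]
finger_gap: 0.0377
gripper_force: 60.7
t 16.55 pos [ 0.5103 -0.2405  0.0575] shift units, before turn [-0.02  0.01  0.02] after turn [-0.02  0.01  0.02] turn [ 0.  -0.1 -0. ] 0.1 F [ 0.2  0.7 -2. ] gap 0.0377 j [ 1.07  1.13 -0.57  1.14 -0.28  1.64  0.69]
```

```bash
python3 -m inch '[-0.026,0,0.015,0,0,0,-1,-0.026,0,0.015,0,0,0,-1,0,0,0,0,0,0,-1,0,0,0,0,0,0,-1]'; python3 -m inch '[-0.026,0,0.015,0,0,0,-1,-0.026,0,0.015,0,0,0,-1,0,0,0,0,0,0,-1,0,0,0,0,0,0,-1]'
```

```text
time: 16.95
position: [0.5103, -0.2406, 0.0543]
orientation: [-1.583, -1.581, -0.915]
wrist_force: [0.2, -0.6, -0.7]
finger_gap: 0.0375
gripper_force: 60.7
time: 17.35
position: [0.5103, -0.2406, 0.0515]
orientation: [-1.583, -1.581, -0.916]
wrist_force: [0.5, -0.7, -1.0]
finger_gap: 0.0377
gripper_force: 61.0
```

```bash
python3 -m inch '[-0.026,0,0.015,0,0,0,-1,-0.026,0,0.015,0,0,0,-1,0,0,0,0,0,0,-1,0,0,0,0,0,0,-1]';  python3 -m inch '[-0.026,0,0.015,0,0,0,-1,0,0,0,0,0,0,-1,0,0,0,0,0,0,-1]';python3 snap.py low wrist side scene
python3 - <<'E'
import cv2,numpy as np
a,b=cv2.imread("pics/low_scene.png"),cv2.imread("pics/low_wrist.png")
f=lambda i,x,y,w,h:cv2.resize(i[y:y+h,x:x+w],(400,300),interpolation=cv2.INTER_CUBIC)
cv2.imwrite("pics/lowm.png",np.hstack([f(a,200,255,100,75),cv2.resize(b,(400,300))]))
E
```

```text
time: 17.75
position: [0.5104, -0.2405, 0.0513]
orientation: [-1.579, -1.581, -0.919]
wrist_force: [-1.8, -2.1, 8.3]
finger_gap: 0.0381
gripper_force: 61.4
time: 18.05
position: [0.5104, -0.2404, 0.0513]
orientation: [-1.578, -1.58, -0.92]
wrist_force: [-3.3, -3.6, 10.7]
finger_gap: 0.0379
gripper_force: 61.6
{'time': 18.05, 'joints': [1.073, 1.146, -0.569, 1.139, -0.282, 1.641, 0.702], 'position': [0.51, -0.24, 0.051], 'orientation': [-1.578, -1.58, -0.92]}
```

View pics/lowm.png

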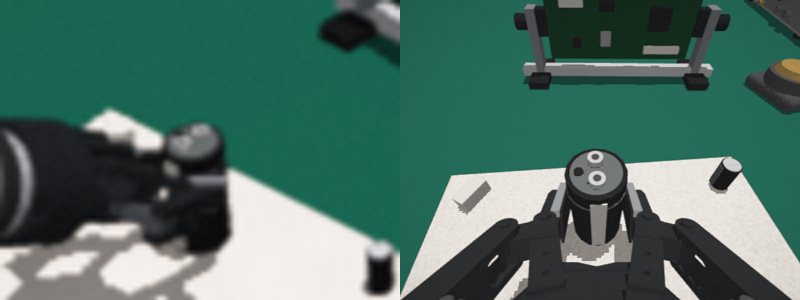

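The can stands on the sheet upright: terminals at (195,135) in the left crop, and pressing gives about 10 N upward. I ease off, release it and back away along the tool axis.

```bash
python3 -m inch '[0.05,0,-0.03,0,0,0,-1,0,0,0,0,0,0,-1,0,0,0,0,0,0,0.1,0,0,0,0,0,0,0.4,0,0,0,0,0,0,0.7,0,0,0,0,0,0,0.7,0,0,0,0,0,0,0.7,0,0,0,0,0,0,0.7,0,0,0,0,0,0,0.7]'; python3 -m inch '[0,0,-0.2,0,0,0,0.7,0,0,-0.3,0,0,0,0.7,0,0,-0.5,0,0,0,0.7,0,0,-0.5,0,0,0,0.7,0,0,-0.6,0,0,0,0.7,0,0,-0.6,0,0,0,0.7,0,0,-0.6,0,0,0,0.7,0,0,0,0,0,0,0.7,0,0,0,0,0,0,0.7]';python3 snap.py rel wrist side scene; python3 go.py .42 -.24 .32 155 0
python3 - <<'E'
import cv2,numpy as np
a,b=cv2.imread("pics/rel_scene.png"),cv2.imread("pics/rel_wrist.png")
f=lambda i,x,y,w,h:cv2.resize(i[y:y+h,x:x+w],(400,300),interpolation=cv2.INTER_CUBIC)
cv2.imwrite("pics/relm.png",np.hstack([f(a,200,255,100,75),cv2.resize(b,(400,300))]))
E
```

```text
time: 19.1
position: [0.5103, -0.2407, 0.0497]
orientation: [-1.583, -1.581, -0.915]
wrist_force: [-0.0, 0.4, 0.7]
finger_gap: 0.0729
gripper_force: 0.0
time: 20.0
position: [0.5082, -0.3683, 0.1262]
orientation: [-1.583, -1.585, -0.92]
wrist_force: [-0.3, 1.0, -0.3]
finger_gap: 0.0724
gripper_force: 0.0
{'time': 20.0, 'joints': [1.112, 1.289, -0.769, 0.639, -0.106, 2.022, 0.552], 'position': [0.508, -0.368, 0.126], 'orientation': [-1.583, -1.585, -0.92]}
t 20.15 pos [ 0.5076 -0.3673  0.1251] shift units, before turn [ 4.65 -1.75  0.26] after turn [ 2.66  1.57 -3.9 ] turn [ 33.8 -53.2 -58.6] 58.6 F [ 0.5 -0.1 -0.4] gap 0.0728 j [ 1.11  1.29 -0.77  0.64 -0.1   2.02  0.55]
```

View pics/relm.png

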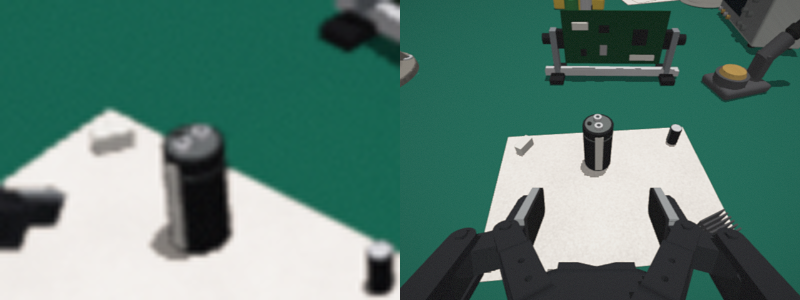

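The can stands alone on the sheet with its top at about (248,291) in the scene view, terminals up. Now I swing the hand back to vertical and look from above.

```bash
python3 -m inch '[0,0,0,0,-7.5,0,0.7,0,0,0,0,-7.5,0,0.7,0,0,0,0,-7.5,0,0.7,0,0,0,0,-7.5,0,0.7,0,0,0,0,-7.5,0,0.7,0,0,0,0,-7.5,0,0.7,0,0,0,0,-7.5,0,0.7,0,0,0,0,-7.5,0,0.7,0,0,0,0,0,0,0.7]'; python3 -m inch '[0,0,-0.7,0,0,0,0.7,0,0,-0.7,0,0,0,0.7,0,0,-0.7,0,0,0,0.7,0,0,-0.7,0,0,0,0.7,0,0,-0.7,0,0,0,0.7,0,0,0,0,0,0,0.7,0,0,0,0,0,0,0.7]'; python3 go.py .50 -.30 .30 90 0
python3 - <<'E'
from h import *
s,d=pickle.load(open("rel.pkl","rb")); 
print("top",tri([cam(d["scene"]),cam(d["wrist"],s)],[(248.3,290.7),(315,198)]))
s,d=pickle.load(open("dock.pkl","rb")); c=cam(d["wrist"],s); s0,d0=pickle.load(open("d0.pkl","rb"))
print("green",tri([c,cam(d0["scene"]),cam(d0["side"])],[(258,212),(327,210),(291,212)]),"yellow",tri([c,cam(d0["scene"]),cam(d0["side"])],[(478,158),(375,187),(283,181)]))
E
```

```text
time: 21.05
position: [0.5081, -0.3608, 0.1265]
orientation: [-2.21, -2.231, -0.001]
wrist_force: [0.8, 0.9, -0.5]
finger_gap: 0.0726
gripper_force: 0.0
time: 21.75
position: [0.5071, -0.3696, 0.3008]
orientation: [2.224, 2.217, 0.003]
wrist_force: [-0.6, -0.6, -0.1]
finger_gap: 0.0726
gripper_force: 0.0
t 21.75 pos [ 0.5071 -0.3696  0.3008] shift units, before turn [ 1.39 -0.15  0.02] after turn [ 1.39 -0.14  0.02] turn [ 0.1 -0.  -0.2] 0.2 F [-0.6 -0.6 -0.1] gap 0.0726 j [ 0.98  0.53 -0.64  1.15  0.31  1.56  0.39]
top [ 0.51103134 -0.23245206  0.07352334]
green [0.44152427 0.15002889 0.11318495] yellow [0.46452254 0.34445941 0.11969081]
```

```bash
python3 -m inch '[0.6,0,0,0,0,0,0.7,0.6,0,0,0,0,0,0.7,0,0,0,0,0,0,0.7,0,0,0,0,0,0,0.7]'; python3 snap.py canup scene side wrist; python3 -m inch '[0.78,-0.04,0,0,0,0,0.5,0.78,-0.04,0,0,0,0,0.5,0.78,-0.04,0,0,0,0,0.5,0.78,-0.04,0,0,0,0,0.5,0.78,-0.04,0,0,0,0,0.5,0.78,-0.04,0,0,0,0,0.5,0.78,-0.04,0,0,0,0,0.5,0.78,-0.04,0,0,0,0,0.5,0.78,-0.04,0,0,0,0,0.5,0.78,-0.04,0,0,0,0,0.5,0.78,-0.04,0,0,0,0,0.5,0.78,-0.04,0,0,0,0,0.5]'; python3 -m inch '[0,0,0,0,0,0,0.5,0,0,0,0,0,0,0.5]'; python3 snap.py dockup wrist
cat > m2.py <<'E'
from h import *
def comps(im,c,X,h,f,z,name,amin):
    u,v=proj(c,X).astype(int); g=im["pixels"][v-h:v+h,u-h:u+h].astype(int); m=f(g).astype(np.uint8)
    n,l,st,ce=cv2.connectedComponentsWithStats(m)
    print(name,"pred",u,v)
    for k in range(1,n):
        if st[k,4]>=amin:
            q=ce[k]+[u-h,v-h]; print("  area",st[k,4],"box",st[k,2:4],"px",q.round(1),"world",plane(c,q,z).round(4))
s,d=pickle.load(open("canup.pkl","rb"))
comps(d["wrist"],cam(d["wrist"],s),(.511,-.2325,.08),40,lambda g:g.max(2)>140,.08,"can-bright",15)
comps(d["wrist"],cam(d["wrist"],s),(.511,-.2325,.08),60,lambda g:g.max(2)<110,.075,"can-dark",60)
s,d=pickle.load(open("dockup.pkl","rb"))
c=cam(d["wrist"],s)
comps(d["wrist"],c,(.4825,.2437,.13),45,lambda g:g.max(2)<70,.125,"scope-dark",60)
comps(d["wrist"],c,(.4825,.2437,.13),70,lambda g:(g.max(2)-g.min(2)<25)&(g.max(2)>70),.022,"greyish",60)
E
python3 m2.py
```

```text
time: 22.15
position: [0.5066, -0.3081, 0.2989]
orientation: [-2.22, -2.22, 0.001]
wrist_force: [0.9, 0.1, -0.3]
finger_gap: 0.0724
gripper_force: 0.0
{'time': 22.15, 'joints': [0.946, 0.459, -0.671, 1.26, 0.279, 1.516, 0.311], 'position': [0.507, -0.308, 0.299], 'orientation': [-2.22, -2.22, 0.001]}
time: 23.5
position: [0.4846, 0.1598, 0.2999]
orientation: [2.225, 2.216, 0.001]
wrist_force: [0.5, -0.5, -0.2]
finger_gap: 0.0637
gripper_force: 0.0
time: 23.7
position: [0.4843, 0.1598, 0.2999]
orientation: [2.22, 2.221, 0.0]
wrist_force: [0.1, -0.9, 0.2]
finger_gap: 0.0642
gripper_force: 0.0
{'time': 23.7, 'joints': [0.326, 0.311, -0.886, 1.492, 0.242, 1.453, -0.565], 'position': [0.484, 0.16, 0.3], 'orientation': [2.22, 2.221, 0.0]}
can-bright pred 317 125
  area 4990 box [80 80] px [316.1 124.7] world [ 0.5098 -0.2317  0.08  ]
  area 110 box [13 14] px [318.2 114.5] world [ 0.5117 -0.2226  0.08  ]
  area 109 box [13 12] px [319.1 132.4] world [ 0.5126 -0.2386  0.08  ]
can-dark pred 317 125
  area 74 box [34  4] px [269.3  65.8] world [ 0.4672 -0.1808  0.075 ]
  area 382 box [40 44] px [317.5 123.9] world [ 0.5111 -0.231   0.075 ]
scope-dark pred 309 115
  area 586 box [37 40] px [309.9 115.6] world [0.4826 0.2436 0.125 ]
greyish pred 309 115
  area 5248 box [91 88] px [311.1 114.5] world [0.4831 0.2455 0.022 ]
  area 526 box [25 27] px [310.  114.7] world [0.4818 0.2453 0.022 ]
```

The can's terminals average to (0.512,-0.231) and are 16 mm apart. The microscope tail is at (0.4826,0.2437), over the middle of the rest. I go down on the barrel.

```bash
python3 -m inch '[0.56,-0.01,0,0,0,0,0.5,0.56,-0.01,0,0,0,0,0.5,0.56,-0.01,0,0,0,0,0.5,0,0,0.5,0,0,0,0.5,0,0,0.7,0,0,0,0.5,0,0,0.5,0,0,0,0.5,0,0,0,0,0,0,0.5,0,0,0,0,0,0,0.5]'; python3 go.py .4826 .244 .095 90 0
```

```text
time: 24.55
position: [0.4839, 0.2417, 0.2153]
orientation: [2.225, 2.215, 0.0]
wrist_force: [0.5, 1.0, 1.8]
finger_gap: 0.0643
gripper_force: 0.0
t 24.55 pos [0.4839 0.2417 0.2153] shift units, before turn [ 0.05 -0.03  2.41] after turn [ 0.05 -0.03  2.41] turn [ 0.1  0.1 -0.3] 0.3 F [0.5 1.  1.8] gap 0.0643 j [ 0.13  0.44 -0.87  1.56  0.34  1.3  -0.79]
```

```bash
python3 -m inch '[0.05,-0.03,0.5,0,0,0,0.5,0,0,0.6,0,0,0,0.5,0,0,0.6,0,0,0,0.5,0,0,0.5,0,0,0,0.5,0,0,0.2,0,0,0,0.5,0,0,0,0,0,0,0.5,0,0,0,0,0,0,0.5]';python3 go.py .4826 .244 .095 90 0; python3 -m inch '[0,0,0,0,0,0,-1,0,0,0,0,0,0,-1,0,0,0,0,0,0,-1,0,0,0,0,0,0,-1,0,0,0,0,0,0,-1,0,0,0,0,0,0,-1,0,0,0,0,0,0,-1,0,0,0,0,0,0,-1]' 60
```

```text
time: 25.25
position: [0.483, 0.2467, 0.097]
orientation: [2.222, 2.217, 0.006]
wrist_force: [0.4, 0.0, 0.2]
finger_gap: 0.064
gripper_force: 0.0
t 25.25 pos [0.483  0.2467 0.097 ] shift units, before turn [-0.05 -0.01  0.04] after turn [-0.05 -0.01  0.04] turn [ 0.3 -0.1 -0.1] 0.3 F [0.4 0.  0.2] gap 0.064 j [ 0.07  0.55 -0.81  1.72  0.45  1.06 -0.88]
time: 26.05
position: [0.482, 0.2466, 0.0966]
orientation: [2.221, 2.219, 0.004]
wrist_force: [-1.6, -0.4, 6.1]
finger_gap: 0.0306
gripper_force: 58.9
```

```bash
python3 -m inch '[0,0,-0.3,0,0,0,-1,0,0,-0.5,0,0,0,-1,0,0,-0.7,0,0,0,-1,0,0,-0.7,0,0,0,-1,0,0,-0.7,0,0,0,-1,0,0,-0.7,0,0,0,-1,0,0,-0.6,0,0,0,-1,0,0,0,0,0,0,-1,0,0,0,0,0,0,-1]'; python3 go.py .512 -.228 .30 90 0; python3 snap.py lifted scene side
```

```text
time: 26.95
position: [0.4811, 0.2463, 0.3058]
orientation: [2.221, 2.219, 0.003]
wrist_force: [0.6, -0.3, -2.3]
finger_gap: 0.0308
gripper_force: 59.5
t 26.95 pos [0.4811 0.2463 0.3058] shift units, before turn [-9.48  0.63  0.12] after turn [-9.49  0.62  0.12] turn [ 0.2  0.  -0. ] 0.2 F [ 0.6 -0.3 -2.3] gap 0.0308 j [ 0.13  0.39 -0.89  1.4   0.3   1.49 -0.75]
{'time': 26.95, 'joints': [0.126, 0.386, -0.895, 1.4, 0.301, 1.495, -0.755], 'position': [0.481, 0.246, 0.306], 'orientation': [2.221, 2.219, 0.003]}
```

```bash
python3 -m inch '[-0.3,0.02,0,0,0,0,-1,-0.5,0.035,0,0,0,0,-1,-0.5,0.035,0,0,0,0,-1,-0.5,0.035,0,0,0,0,-1,-0.5,0.035,0,0,0,0,-1,-0.5,0.035,0,0,0,0,-1,-0.5,0.035,0,0,0,0,-1,-0.5,0.035,0,0,0,0,-1,-0.5,0.035,0,0,0,0,-1,-0.5,0.035,0,0,0,0,-1,-0.5,0.035,0,0,0,0,-1,-0.5,0.035,0,0,0,0,-1]'; python3 -m inch '[-0.5,0.035,0,0,0,0,-1,-0.5,0.035,0,0,0,0,-1,-0.5,0.035,0,0,0,0,-1,-0.5,0.035,0,0,0,0,-1,-0.5,0.035,0,0,0,0,-1,-0.5,0.035,0,0,0,0,-1,-0.4,0.035,0,0,0,0,-1,-0.2,0,0,0,0,0,-1,0,0,0,0,0,0,-1,0,0,0,0,0,0,-1]'; python3 snap.py above scene side wrist; python3 go.py .512 -.228 .18 90 0
python3 - <<'E'
from h import *
s,d=pickle.load(open("above.pkl","rb"))
p=s["position"]; tiles=[]
for n in("scene","side"):
    c=cam(d[n]); 
    for X in [(p[0],p[1]-.0025,p[2]-.0906),(p[0],p[1]-.0025,p[2]-.05),(.512,-.231,.08),(.512,-.231,.0)]: print(n,proj(c,X).round(1))
    u,v=proj(c,(.51,-.23,.17)).astype(int); tiles.append(cv2.resize(d[n]["pixels"][v-60:v+60,u-40:u+40],(400,600),interpolation=cv2.INTER_CUBIC))
    print("origin",u-40,v-60)
cv2.imwrite("pics/above.png",np.hstack(tiles)[:,:,::-1])
E
```

```text
time: 28.25
position: [0.5, -0.0452, 0.3036]
orientation: [-2.222, -2.219, 0.003]
wrist_force: [1.2, 0.3, -1.3]
finger_gap: 0.0307
gripper_force: 59.5
time: 29.25
position: [0.5132, -0.2223, 0.3053]
orientation: [2.221, 2.222, 0.003]
wrist_force: [0.5, 0.4, -0.5]
finger_gap: 0.0307
gripper_force: 59.5
{'time': 29.25, 'joints': [0.883, 0.39, -0.729, 1.349, 0.255, 1.496, 0.174], 'position': [0.513, -0.222, 0.305], 'orientation': [2.221, 2.222, 0.003]}
t 29.4 pos [ 0.5134 -0.222   0.3058] shift units, before turn [-0.12 -0.03  2.52] after turn [-0.12 -0.03  2.52] turn [0.1 0.  0.1] 0.1 F [-0.1 -0.2 -1.4] gap 0.0309 j [ 0.88  0.39 -0.73  1.35  0.26  1.5   0.17]
scene [247.  242.2]
scene [245.7 227.7]
scene [248.9 288.3]
scene [251.1 313.3]
origin 205 198
side [345.  252.9]
side [345.1 235.7]
side [345.1 306.9]
side [345.1 334.8]
origin 304 212
```

View pics/above.png

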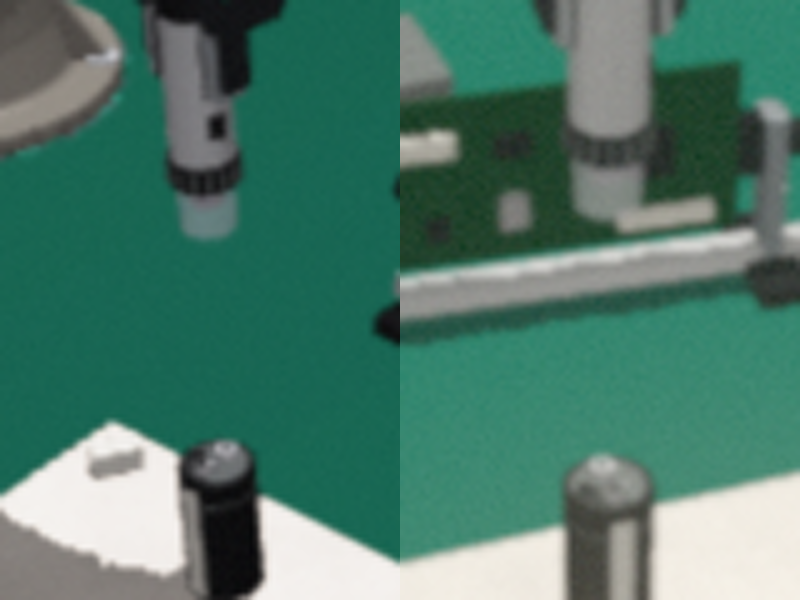

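Both views match the prediction. The lens is at (246.6,243) in the scene view and (345.6,253.6) in the side view, the barrel is vertical, and the can top is at (249,289). I descend in stages.

```bash
python3 -m inch '[-0.12,-0.03,0.2,0,0,0,-1,0,0,0.4,0,0,0,-1,0,0,0.5,0,0,0,-1,0,0,0.4,0,0,0,-1,0,0,0.3,0,0,0,-1,0,0,0.2,0,0,0,-1,0,0,0.1,0,0,0,-1,0,0,0,0,0,0,-1,0,0,0,0,0,0,-1]'; python3 snap.py near scene side; python3 go.py .512 -.228 .1806 90 0
cat > gapm.py <<'E'
import sys
from h import *
s,d=pickle.load(open(sys.argv[1]+".pkl","rb")); p=s["position"]
for n in("scene","side"):
    c=cam(d[n]); a=proj(c,(p[0],p[1]-.0025,p[2]-.0906)); b=proj(c,(.512,-.231,.08)); g=d[n]["pixels"]
    u=int(round(b[0])); print(n,"lens",a.round(1),"top",b.round(1))
    for v in range(int(a[1])-8,int(b[1])+10): print(v,g[v,u].tolist(),end=" ")
    print()
E
python3 gapm.py near
```

```text
time: 30.3
position: [0.5123, -0.2301, 0.2012]
orientation: [2.221, 2.218, 0.002]
wrist_force: [-0.9, -0.2, -0.9]
finger_gap: 0.0307
gripper_force: 59.5
{'time': 30.3, 'joints': [0.894, 0.448, -0.707, 1.534, 0.3, 1.267, 0.146], 'position': [0.512, -0.23, 0.201], 'orientation': [2.221, 2.218, 0.002]}
t 30.4 pos [ 0.5125 -0.2301  0.2015] shift units, before turn [ 0.04 -0.01  0.42] after turn [ 0.04 -0.01  0.42] turn [ 0.2  0.1 -0.1] 0.2 F [ 0.2 -0.3 -1.3] gap 0.0309 j [ 0.89  0.45 -0.71  1.53  0.3   1.27  0.15]
scene lens [247.6 278.8] top [248.9 288.3]
270 [33, 34, 35] 271 [30, 32, 33] 272 [34, 35, 35] 273 [37, 40, 42] 274 [78, 81, 83] 275 [98, 106, 109] 276 [102, 119, 120] 277 [100, 125, 124] 278 [99, 125, 123] 279 [100, 128, 126] 280 [98, 126, 125] 281 [87, 123, 118] 282 [52, 111, 99] 283 [29, 104, 86] 284 [24, 101, 82] 285 [35, 99, 83] 286 [91, 107, 105] 287 [88, 90, 92] 288 [101, 101, 105] 289 [105, 104, 107] 290 [72, 73, 75] 291 [54, 55, 57] 292 [57, 58, 59] 293 [54, 54, 55] 294 [37, 38, 40] 295 [20, 20, 21] 296 [15, 14, 17] 297 [14, 14, 15] 
side lens [345.5 296.1] top [345.1 306.9]
288 [66, 69, 66] 289 [72, 74, 71] 290 [93, 95, 92] 291 [126, 126, 125] 292 [137, 142, 139] 293 [135, 151, 146] 294 [135, 156, 150] 295 [137, 159, 151] 296 [136, 157, 149] 297 [135, 156, 149] 298 [129, 154, 146] 299 [109, 151, 137] 300 [83, 142, 124] 301 [69, 139, 116] 302 [90, 143, 125] 303 [139, 160, 150] 304 [159, 165, 160] 305 [150, 151, 148] 306 [141, 141, 137] 307 [133, 133, 130] 308 [128, 129, 124] 309 [127, 128, 123] 310 [135, 135, 132] 311 [132, 131, 128] 312 [119, 120, 115] 313 [102, 102, 96] 314 [79, 79, 73] 315 [69, 67, 62]
```

```bash
python3 -m inch '[0.03,0,0.1,0,0,0,-1,0,0,0.12,0,0,0,-1,0,0,0.1,0,0,0,-1,0,0,0.05,0,0,0,-1,0,0,0,0,0,0,-1,0,0,0,0,0,0,-1,0,0,0,0,0,0,-1]'; python3 snap.py fin scene side wrist; python3 go.py .5122 -.228 .1806 90 0; python3 gapm.py fin
```

```text
time: 31.1
position: [0.512, -0.2286, 0.1822]
orientation: [2.221, 2.219, 0.002]
wrist_force: [0.5, -0.3, -1.6]
finger_gap: 0.0304
gripper_force: 59.5
{'time': 31.1, 'joints': [0.889, 0.462, -0.701, 1.564, 0.311, 1.228, 0.133], 'position': [0.512, -0.229, 0.182], 'orientation': [2.221, 2.219, 0.002]}
t 31.25 pos [ 0.512  -0.2285  0.1822] shift units, before turn [0.01 0.   0.03] after turn [0.01 0.   0.03] turn [ 0.1  0.1 -0.1] 0.1 F [ 0.1  0.1 -1.8] gap 0.0308 j [ 0.89  0.46 -0.7   1.56  0.31  1.23  0.13]
scene lens [248.5 284.6] top [248.9 288.3]
276 [33, 33, 35] 277 [25, 26, 27] 278 [24, 25, 26] 279 [34, 34, 36] 280 [66, 68, 70] 281 [96, 98, 104] 282 [105, 116, 119] 283 [101, 124, 125] 284 [100, 126, 125] 285 [102, 124, 125] 286 [113, 118, 123] 287 [117, 117, 122] 288 [115, 114, 118] 289 [105, 104, 107] 290 [73, 73, 75] 291 [55, 56, 58] 292 [53, 53, 55] 293 [51, 53, 53] 294 [35, 35, 38] 295 [18, 18, 20] 296 [14, 15, 16] 297 [13, 13, 13] 
side lens [345.2 302.7] top [345.1 306.9]
294 [71, 73, 69] 295 [74, 76, 70] 296 [83, 86, 81] 297 [104, 105, 101] 298 [129, 131, 129] 299 [138, 146, 142] 300 [136, 152, 146] 301 [135, 158, 151] 302 [139, 155, 150] 303 [145, 156, 151] 304 [152, 154, 151] 305 [152, 152, 151] 306 [150, 150, 147] 307 [136, 136, 134] 308 [128, 128, 125] 309 [127, 127, 123] 310 [133, 134, 130] 311 [135, 135, 130] 312 [118, 119, 114] 313 [99, 100, 92] 314 [80, 82, 73] 315 [70, 69, 60]
```

```bash
python3 -m inch '[0,0,0.025,0,0,0,-1,0,0,0,0,0,0,-1,0,0,0,0,0,0,-1,0,0,0,0,0,0,-1,0,0,0,0,0,0,-1]'; python3 snap.py fin2 scene side
python3 - <<'E'
from h import *
s,d=pickle.load(open("fin2.pkl","rb")); print(np.abs(s["qvel"]).max(),s["position"].round(4) if hasattr(s["position"],"round") else s["position"])
s0,d0=pickle.load(open("canup.pkl","rb"))
for n in("scene","side"):
    # edges of shroud (lens row-1), ring, can side: columns where the row differs strongly
    c=cam(d[n]); g=d[n]["pixels"].astype(int)
    for nm,X in dict(barrel=(.512,-.231,.145),shroud=(.512,-.231,.100),can=(.512,-.231,.06)).items():
        u,v=proj(c,X); v=int(round(v)); x0=int(u)-16; row=g[v-1:v+2,x0:x0+33].mean(0); e=np.abs(np.diff(row,axis=0)).sum(1)
        k=np.argsort(e[:16])[-1],16+np.argsort(e[16:])[-1]; print(n,nm,"pred u",u.round(1),"mid",x0+(k[0]+k[1]+1)/2,"w",k[1]-k[0])
E
```

```text
time: 31.75
position: [0.5118, -0.2285, 0.1808]
orientation: [2.222, 2.219, 0.001]
wrist_force: [0.2, 0.4, -1.6]
finger_gap: 0.0309
gripper_force: 59.5
{'time': 31.75, 'joints': [0.889, 0.463, -0.701, 1.566, 0.312, 1.225, 0.133], 'position': [0.512, -0.229, 0.181], 'orientation': [2.222, 2.219, 0.001]}
0.0013683863469162816 [ 0.5118 -0.2285  0.1808]
scene barrel pred u 246.9 mid 245.0 w 11
scene shroud pred u 248.3 mid 247.0 w 11
scene can pred u 249.4 mid 248.0 w 15
side barrel pred u 345.2 mid 345.0 w 15
side shroud pred u 345.1 mid 345.0 w 13
side can pred u 345.1 mid 345.0 w 17
```

The lens sits about 10 mm above the terminals, centred in both views, vertical and still. Handing in.

```bash
python3 -c "
from bench import r
print(r.close_job())"
```

```text
the job is handed in; nothing more can be done
None
```

The job is handed in: the capacitor stands upright on the sheet with its terminals up, and the gripper holds the microscope still and vertical, with its lens centred about 10 mm above them by my measurements (finished at 31.75 s of the 72 s limit).

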